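Dry-fit the round rosettes on their painted blocks

TASK

Pick out the three round carved rosettes and set each one gently, flower up, on the green block whose bare-wood patch has the same diameter, centred so that it covers the patch. Do the large one first, then the medium one, then the small one. Leave the square and oblong carvings, the mallet and the chisel where they are.

Things in the scene. Friction and masses are not known exactly. Their poses are not given: they have to be found in the camera images.
- rosette_large: The large round rosette: a loose wooden disc 64 mm in diameter and 20 mm thick with straight sides, pale bare wood with a dark flower carved on its top face (centre boss to 23 mm high). Lies flat, flower up, on the bench. Origin: centre of its underside; z up through the flower. Weighs 13 to 60 g.
- rosette_medium: The medium round rosette: a loose wooden disc 48 mm in diameter and 20 mm thick with straight sides, pale bare wood with a dark flower carved on its top face (centre boss to 23 mm high). Lies flat, flower up, on the bench. Origin: centre of its underside; z up through the flower. Weighs 13 to 60 g.
- rosette_small: The small round rosette: a loose wooden disc 34 mm in diameter and 20 mm thick with straight sides, pale bare wood with a dark flower carved on its top face (centre boss to 23 mm high). Lies flat, flower up, on the bench. Origin: centre of its underside; z up through the flower. Weighs 13 to 60 g.
- block_large: The green block for the large rosette: a square 90 x 90 mm, 18 mm high, fixed to the bench. In the middle of its flat top is a pale bare-wood round patch 64 mm in diameter, level with the top (not a recess). Origin: centre of its underside, so the top is 18 mm above it; x and y along its edges, z up.
- block_medium: The green block for the medium rosette: a square 90 x 90 mm, 18 mm high, fixed to the bench. In the middle of its flat top is a pale bare-wood round patch 48 mm in diameter, level with the top (not a recess). Origin: centre of its underside, so the top is 18 mm above it; x and y along its edges, z up.
- block_small: The green block for the small rosette: a square 90 x 90 mm, 18 mm high, fixed to the bench. In the middle of its flat top is a pale bare-wood round patch 34 mm in diameter, level with the top (not a recess). Origin: centre of its underside, so the top is 18 mm above it; x and y along its edges, z up.
- square_piece: A loose square carved piece of the same pale wood, 52 x 52 x 20 mm, with a dark flower. Not to be moved. Origin: centre of its underside.
- oblong_piece: A loose oblong carved piece of the same pale wood, 84 (along its x) x 40 x 20 mm, with a dark leaf. Not to be moved. Origin: centre of its underside.
- mallet: A mallet lying on its side at the left edge of the work: black rubber head 60 mm in diameter, 95 mm long (along its y), pale wooden handle 240 mm long towards its -x. Not to be moved. Origin: on the bench under the middle of the head.
- chisel: A wood chisel lying at the right edge of the work: red handle 115 x 26 mm, 24 mm high, towards its -x, steel blade 110 mm long towards its +x. Not to be moved. Origin: on the bench under the handle's blade end.

How it is judged:
On the way, in this order (a step that is already met when the one before it is completed fails the run):
1. the large rosette lies released and at rest on the block with the large patch, flower up, within 10 mm of its centre (horizontal distance between rosette_large and block_large below 0.01 m and z of rosette_large in the frame of block_large between 0.015 and 0.022 m and angle between rosette_large's own z axis and vertical below 0.12 rad and linear speed of rosette_large below 0.02 m/s and angular speed of rosette_large below 0.3 rad/s and contact force between the fingers and rosette_large below 0.05 N), for 0.2 s.
2. the medium rosette lies released and at rest on the block with the medium patch, flower up, within 10 mm of its centre (horizontal distance between rosette_medium and block_medium below 0.01 m and z of rosette_medium in the frame of block_medium between 0.015 and 0.022 m and angle between rosette_medium's own z axis and vertical below 0.12 rad and linear speed of rosette_medium below 0.02 m/s and angular speed of rosette_medium below 0.3 rad/s and contact force between the fingers and rosette_medium below 0.05 N), for 0.2 s.
3. the small rosette lies released and at rest on the block with the small patch, flower up, within 10 mm of its centre (horizontal distance between rosette_small and block_small below 0.01 m and z of rosette_small in the frame of block_small between 0.015 and 0.022 m and angle between rosette_small's own z axis and vertical below 0.12 rad and linear speed of rosette_small below 0.02 m/s and angular speed of rosette_small below 0.3 rad/s and contact force between the fingers and rosette_small below 0.05 N), for 0.2 s.
At the end, for the whole second after the job is handed in: Each of the three rosettes lies flat (within 0.12 rad), flower up and at rest on top of the block whose patch has its own diameter, centred within 10 mm; the square piece, the oblong piece, the mallet and the chisel are within 12 mm of where they started (horizontal distance between rosette_large and block_large below 0.01 m and z of rosette_large in the frame of block_large between 0.015 and 0.022 m and angle between each of rosette_large, rosette_medium, rosette_small's own z axis and vertical below 0.12 rad and linear speed of each of rosette_large, rosette_medium, rosette_small below 0.02 m/s and angular speed of each of rosette_large, rosette_medium, rosette_small below 0.3 rad/s and horizontal distance between rosette_medium and block_medium below 0.01 m and z of rosette_medium in the frame of block_medium between 0.015 and 0.022 m and horizontal distance between rosette_small and block_small below 0.01 m and z of rosette_small in the frame of block_small between 0.015 and 0.022 m and distance of each of square_piece, oblong_piece, mallet, chisel from where it was at the start of the episode below 0.012 m); the robot touches nothing.
It fails at once if a bystander (square piece, oblong piece, mallet or chisel) is moved by more than 12 mm (distance of any of square_piece, oblong_piece, mallet, chisel from where it was at the start of the episode above 0.012 m).
It fails at once if a rosette is dropped or slapped down on its block (faster than 0.6 m/s just above it) ((horizontal distance between rosette_large and block_large below 0.03 m and z of rosette_large in the frame of block_large below 0.045 m and linear speed of rosette_large above 0.6 m/s) or (horizontal distance between rosette_medium and block_medium below 0.03 m and z of rosette_medium in the frame of block_medium below 0.045 m and linear speed of rosette_medium above 0.6 m/s) or (horizontal distance between rosette_small and block_small below 0.03 m and z of rosette_small in the frame of block_small below 0.045 m and linear speed of rosette_small above 0.6 m/s)).
It also fails if it takes over 80 s, if anything falls off the work surface, if the arm or the gripper's body presses on something with over 40 N, if the wrist force passes 120 N, or if a joint passes its speed limit or range.

ROBOT

A 7-joint arm with a two-finger parallel gripper is mounted at the origin on the work surface. World frame = base frame: x ahead of the robot, y to its left, z up, the work surface at z = 0. Lengths are in m, angles in rad, forces in N, time in s.
With the tool pointing down it reaches from about 0.425 to 0.925 m from the base axis. Payload 6.8 kg.
Tool frame: the origin (TCP) lies at the very end of the fingers, on their centre line; the grasp point (between the pads) lies 19 mm behind it; z points along the fingers, y is the line along which they close (so a half turn about z gives the same grasp; the last joint's range is limited). The gripper opens to 85 mm and grips with 20 to 120 N. Pads are 22 mm wide; open, the fingers measure 114 mm over their backs; the gripper's body (76 mm by 85 mm) begins 54 mm behind the grasp point. The pads swing forward as they close: fully open they stand 13 mm farther back than shut.
Start: joints at [1.227, 0.477, 0.022, 1.555, -0.011, 1.109, -0.083], TCP at [0.158, -0.656, 0.231] pointing down, gripper open.
Joint ranges: [-2.96, 2.96], [-0.34, 2.1], [-1.41, 1.46], [0.24, 2.44], [-1.37, 4.51], [0.17, 1.92], [-2.96, 2.96]. Speed limits (rad/s): [2.39, 2.39, 3.14, 3.14, 3.14, 3.14, 3.14].

INTERFACE

Orientations are given as a unit quaternion [w, x, y, z].
In Python, from station import bot gives the robot as it stands.
- The arm moves only by the tool nudge_tcp, called after "Emit:" as name([rows], argument=value, ...), one row to a line, values as JSON. Schema: {"type":"object","properties":{"plan":{"type":"array","items":{"type":"array","items":{"type":"number"},"minItems":5,"maxItems":5},"minItems":1,"maxItems":20},"force":{"type":"number"},"only":{"type":"string"},"quiet":{"type":"boolean"},"lines":{"type":"string"}},"required":["plan"],"additionalProperties":false}. plan is a list of rows, 1 to 20 of them, each of 5 numbers: dx, dy, dz in m, then a turn about the tool's z in rad, then the opening from 0.0 (shut) to 1.0 (fully open); each row shifts and turns the commanded pose from where the row before left it, along the tool's axes as they then stand; what a row does not reach is not made up. A row lasts 1/10 s, in which the tool goes at most 0.05 m and 0.15 rad, less where a joint would pass 70% of its speed; a pose out of reach is approached as far as the arm can. The fingers move at their own pace and stop on an object; force is the grip in N (left out, the last holds). Time passes only in rows, so rows that do not move let the fingers close. The tool returns the time, the measured TCP pose, the force, the opening and the grip force at its end. only (a regular expression) keeps the lines of the reply that match it, lines (a string "A,B") keeps lines A to B, and quiet returns only ok. Input that does not fit is refused with a message, and nothing moves.
- bot.get_obs(): the state, without advancing time (a new reading comes with each control period).
- bot.read_camera(name): name is "side" or "top" or "wrist"; returns the picture (480x640x3 uint8, blue, green, red); there is no depth.
- bot.camera_info(name): a dict with "vertical_fov" (degrees; the focal length in pixels is half the picture's height over the tangent of half this angle, whatever the lens; pixels are square), "cx", "cy" (the principal point, pixels), "k1" (the pictures are not rectified: a ray, as slopes to the right and down, at radius r is drawn at 1 + k1 r^2 times it, then the intrinsics apply), "view" (4x4, takes a point from world to camera coordinates); the wrist camera has in their place "hand_eye" (4x4, takes a point from camera to tool coordinates, whose origin is the TCP and whose axes are the flange's). Camera axes: x right, y up, looking along -z (the intrinsics and any distortion apply to the point x, -y, -z); pixel columns grow to the right and rows downward; lengths in m; the calibration is good to about 2 mm. A picture is of the moment at which its call begins: read the wrist's pose just before it. camera_info takes no time and is no camera call.
- bot.hand_in(): hands the job in; it is judged then, once.
The state is a dict: "t": time; "q": joint angles; "joint_vel": joint speeds; "joint_torque": joint torques, N m; "eef_pos": TCP position; "tool_rot": TCP orientation; "contact_force": force on the tool from outside, world axes, zero at the start; "torque": the same for the moment, N m; "gripper_width": opening from 0.0 (shut) to 1.0 (fully open); "grasp_force": force on a finger pad.
Only numpy, scipy, OpenCV 4.12 (cv2) and the standard library are available. Lean on these libraries where they do the work, as an engineer would, in place of code of your own. Each camera call takes 0.05 s, during which the arm holds its last target. There are 200 camera calls.

## Working session

There is one attempt and no reset: what is moved stays moved. The work goes in short steps, Python scripts to look and compute and a tool call to move; the robot and the scene stay as the last step left them, time stands still between calls to the robot, and variables do not carry over. Pictures are saved under pics/ and viewed, at most 14 in all, crops included, and the job is handed in when it is done.

```bash
ls; mkdir -p pics; python3 - <<'E'
from station import bot
import cv2
o=bot.get_obs(); print(o)
for n in("top","side"):
    cv2.imwrite(f"pics/{n}0.png",bot.read_camera(n)); print(n,bot.camera_info(n))
print(bot.camera_info("wrist"))
E
```

```text
pics
station.py
{'t': 0.0, 'q': array([ 1.22687344,  0.47782514,  0.02235422,  1.55645311, -0.01148426,
        1.10929768, -0.08310319]), 'joint_vel': array([-0.00076434,  0.00155793, -0.00150328, -0.00066553,  0.00191735,
       -0.00104362, -0.00130091]), 'joint_torque': array([ 5.30105881e-04, -5.96443534e+01,  1.60788048e+00, -2.81197912e+01,
        1.23657405e-02,  9.39902879e-03, -1.33995735e-05]), 'eef_pos': array([ 0.15754244, -0.65574711,  0.23030851]), 'tool_rot': array([-9.08191124e-04,  9.93055331e-01,  1.17644591e-01, -1.87919851e-04]), 'contact_force': array([-0.52777714, -0.03461143,  0.39096041]), 'torque': array([ 0.0360818 , -0.01013057, -0.05073066]), 'grasp_force': 0.0, 'gripper_width': 1.0003284375718933}
top {'vertical_fov': 55.529311822242846, 'cx': 318.42544974915, 'cy': 237.98986912146628, 'k1': 0.011091708679036525, 'view': array([[-0.02199339, -0.99938011,  0.02748976, -0.00406149],
       [ 0.9881366 , -0.0175492 ,  0.15257156, -0.51454536],
       [-0.15199456,  0.03051921,  0.98791003, -0.98351708],
       [ 0.        ,  0.        ,  0.       
[... 164 characters left out ...]
419, -0.05320973, -0.01175351, -0.51365906],
       [ 0.04091996,  0.58972642,  0.80656575, -0.0422333 ],
       [-0.03598579, -0.80584829,  0.59102754, -1.11338707],
       [ 0.        ,  0.        ,  0.        ,  1.        ]])}
{'vertical_fov': 61.350408419042495, 'cx': 314.24014609019025, 'cy': 240.71070235710673, 'k1': 0.008771398332366754, 'hand_eye': array([[-9.53931359e-04,  9.65073973e-01,  2.61975793e-01,
         6.57157145e-02],
       [ 9.99999335e-01,  7.50821023e-04,  8.75397278e-04,
         4.00471252e-04],
       [ 6.48126196e-04,  2.61976454e-01, -9.65074048e-01,
        -1.42155707e-01],
       [ 0.00000000e+00,  0.00000000e+00,  0.00000000e+00,
         1.00000000e+00]])}
```

View pics/top0.png

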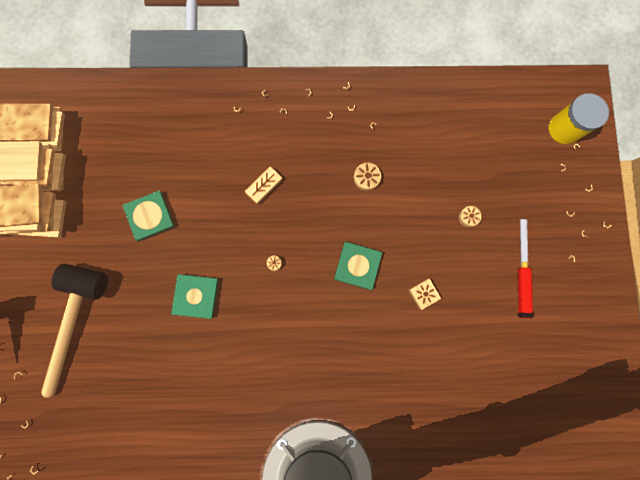

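View pics/side0.png

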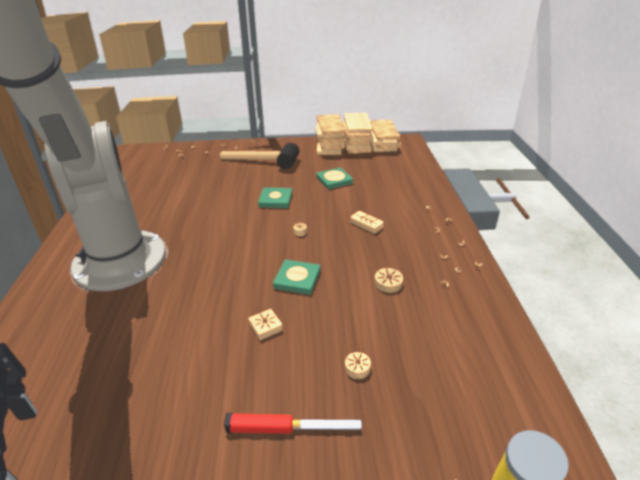

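The top view shows the rosettes at about (368,176) large, (471,216) medium and (274,263) small. The block patches are at (148,215) large, (359,265) medium and (194,296) small. The square piece is at (425,294) and the oblong at (264,185). The side view agrees: the large rosette is at (389,280), medium (358,365) and small (300,229).

```bash
cat > h.py <<'E'
import numpy as np, cv2
from scipy.spatial.transform import Rotation as R
from station import bot
def tool():
    o=bot.get_obs(); T=np.eye(4); T[:3,:3]=R.from_quat(o["tool_rot"],scalar_first=True).as_matrix(); T[:3,3]=o["eef_pos"]; return T
def cam(n,T=None):
    c=bot.camera_info(n); f=240/np.tan(np.radians(c["vertical_fov"])/2)
    K=np.array([[f,0,c["cx"]],[0,f,c["cy"]],[0,0,1]])
    M=np.linalg.inv(c["view"]) if "view" in c else T@c["hand_eye"]
    return K,np.array([c["k1"],0,0,0,0]),M
def ground(px,z,n,T=None):
    K,d,M=cam(n,T); u=cv2.undistortPoints(np.float64(px).reshape(-1,1,2),K,d)[:,0]
    r=np.c_[u[:,0],-u[:,1],-np.ones(len(u))]@M[:3,:3].T
    return (M[:3,3]+r*((z-M[2,3])/r[:,2])[:,None])[:,:2]
def blob(img,px,win,green=False):
    """centre of contour of pale wood (or green) nearest px, filled"""
    h=cv2.cvtColor(img,cv2.COLOR_BGR2HSV).astype(int); b,g,r=[img[...,i].astype(int) for i in range(3)]
    m=(g>b+25)&(g>r+10) if green else (r>150)&(g>115)
    k=np.zeros_like(m); x,y=map(int,px); k[max(0,y-win):y+win,max(0,x-win):x+win]=1; m=(m&k).astype(np.uint8)
    cs,_=cv2.findContours(m,cv2.RETR_EXTERNAL,cv2.CHAIN_APPROX_NONE)
    return cv2.convexHull(max(cs,key=cv2.contourArea))[:,0]
def centre(w):
    m=cv2.moments(np.float32(w-w.mean(0))*1000); c=np.array([m["m10"],m["m01"]])/m["m00"]/1000+w.mean(0)
    return c,2*np.sqrt(cv2.contourArea(np.float32(w-c)*1000)/np.pi)
E
python3 - <<'E'
from h import *
P={"RL":((368,176),(389,280),.010),"RM":((471,216),(358,365),.010),"RS":((274,263),(300,229),.010),"BL":((148,215),(334,177),.018),"BM":((359,265),(297,274),.018),"BS":((194,296),(276,195),.018),"sq":((425,294),(265,324),.01),"ob":((264,185),(367,222),.01)}
for i,n in enumerate(("top","side")):
    im=cv2.imread(f"pics/{n}0.png")
    for k,v in P.items():
        c,d=centre(ground(blob(im,v[i],22),v[2],n)); print(n,k,c.round(4),round(d,1),np.hypot(*c).round(3))
E
```

```text
top RL [ 0.6662 -0.1332] 64.7 0.679
top RM [ 0.5648 -0.372 ] 50.4 0.676
top RS [0.4639 0.0892] 33.6 0.472
top BL [0.5785 0.3753] 65.0 0.69
top BM [ 0.4538 -0.1038] 48.6 0.466
top BS [0.3919 0.2659] 34.7 0.474
top sq [ 0.3857 -0.2542] 61.0 0.462
top ob [0.6489 0.1123] 66.1 0.659
side RL [ 0.664  -0.1288] 76.3 0.676
side RM [ 0.5637 -0.3678] 56.8 0.673
side RS [0.4615 0.091 ] 50.2 0.47
side BL [0.5769 0.3724] 70.5 0.687
side BM [ 0.4527 -0.105 ] 51.9 0.465
side BS [0.3914 0.262 ] 39.4 0.471
side sq [ 0.3853 -0.2501] 72.2 0.459
side ob [0.6462 0.1156] 87.7 0.656
```

Emit:
nudge_tcp([
  [0,0,0,0.12,1],
  [0,0,0,0.116,1],
  [0.0340,-0.0350,0.005,0,1],
  [0.0340,-0.0350,0.005,0,1],
  [0.0340,-0.0350,0.005,0,1],
  [0.0340,-0.0350,0.005,0,1],
  [0.0340,-0.0350,0.005,0,1],
  [0.0340,-0.0350,0.005,0,1],
  [0.0340,-0.0350,0.005,0,1],
  [0.0340,-0.0350,0.005,0,1],
  [0.0340,-0.0350,0.005,0,1],
  [0.0340,-0.0350,0.005,0,1],
  [0.0340,-0.0350,0.005,0,1],
  [0.0340,-0.0350,0.005,0,1],
  [0.0340,-0.0350,0.005,0,1],
  [0.0340,-0.0350,0.005,0,1],
  [0.0340,-0.0350,0.005,0,1],
  [0,0,0,0,1],
  [0,0,0,0,1],
], force=40)

```text
t: 2.0
eef_pos: [0.668, -0.1295, 0.1553]
tool_rot: [-0.0, 1.0, 0.001, -0.001]
contact_force: [-1.1, -0.2, 0.3]
gripper_width: 1.0
grasp_force: 0.0
```

```bash
cat > w.py <<'E'
import sys; from h import *
T=tool(); im=bot.read_camera("wrist"); cv2.imwrite("pics/"+sys.argv[1]+".png",im)
z=float(sys.argv[2]); d=float(sys.argv[3])
h=im.astype(int); m=((h[...,2]>150)&(h[...,1]>115)).astype(np.uint8)
for c in cv2.findContours(m,cv2.RETR_EXTERNAL,cv2.CHAIN_APPROX_NONE)[0]:
    if cv2.contourArea(c)<400: continue
    p,D=centre(ground(cv2.convexHull(c)[:,0],z,"wrist",T)); print("px",c[:,0].mean(0).round(),"world",p.round(4),"d",round(float(D),1),"tool dx,dy,z",(T[:3,:3].T@np.r_[p-T[:2,3],0]).round(4))
o=bot.get_obs(); print("t",round(o["t"],2),"tcp",T[:3,3].round(4),"xaxis",T[:3,0].round(3),"zaxis",T[:3,2].round(3),"q",o["q"].round(2),"w",round(o["gripper_width"],3))
E
python3 w.py w1 .01 64
```

```text
px [ 71. 472.] world [0.4481 0.0805] d 25.5 tool dx,dy,z [-0.2193 -0.2106  0.0005]
px [556. 472.] world [ 0.4496 -0.3391] d 24.0 tool dx,dy,z [-2.190e-01  2.089e-01  2.000e-04]
px [211. 415.] world [ 0.5033 -0.0455] d 40.5 tool dx,dy,z [-0.1644 -0.0845  0.0003]
px [ 51. 364.] world [0.5509 0.0816] d 43.8 tool dx,dy,z [-0.1164 -0.2115  0.0003]
px [294. 192.] world [ 0.657 -0.14 ] d 417.8 tool dx,dy,z [-0.011   0.0104  0.    ]
t 2.05 tcp [ 0.668  -0.1295  0.1553] xaxis [ 1.     0.003 -0.001] zaxis [-0.001  0.001 -1.   ] q [ 0.19  0.56 -0.13  1.6   0.08  0.99 -1.53] w 1.005
```

View pics/w1.png

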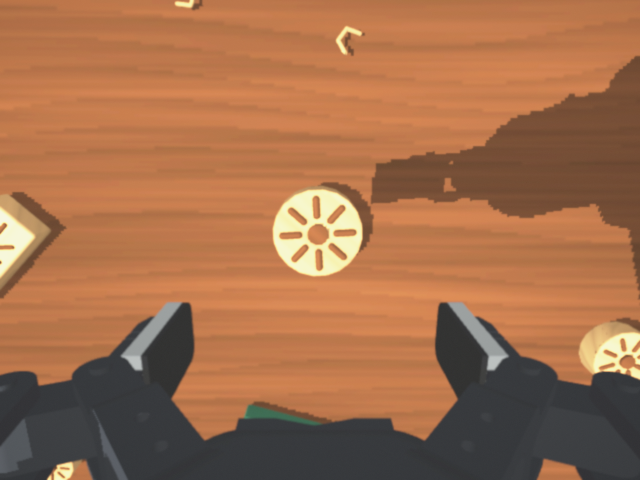

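```bash
python3 -c "
import cv2;a=cv2.imread('pics/w1.png');print(a[40::60,20::60].tolist())" | cut -c1-1500
```

```text
[[[72, 114, 179], [73, 114, 180], [77, 121, 190], [77, 120, 191], [75, 121, 189], [73, 117, 181], [78, 123, 193], [78, 124, 197], [77, 123, 197], [77, 121, 189], [75, 119, 190]], [[80, 126, 201], [75, 119, 189], [77, 119, 190], [79, 126, 201], [79, 127, 202], [80, 126, 199], [79, 124, 195], [83, 130, 204], [79, 126, 199], [74, 119, 189], [53, 78, 117]], [[74, 116, 181], [78, 121, 190], [76, 122, 191], [76, 119, 190], [76, 120, 188], [73, 117, 183], [74, 117, 183], [55, 78, 117], [54, 78, 118], [55, 79, 118], [50, 74, 112]], [[102, 150, 190], [73, 114, 179], [74, 118, 183], [77, 122, 191], [81, 125, 200], [202, 246, 247], [83, 132, 212], [84, 133, 212], [84, 133, 211], [83, 132, 208], [54, 79, 119]], [[73, 114, 180], [77, 118, 188], [79, 125, 198], [80, 131, 206], [85, 133, 213], [83, 132, 211], [81, 130, 204], [79, 123, 192], [75, 119, 186], [78, 123, 194], [79, 124, 192]], [[74, 116, 181], [77, 119, 187], [159, 160, 155], [72, 116, 181], [75, 118, 185], [75, 120, 187], [75, 120, 187], [49, 50, 51], [65, 61, 59], [74, 118, 186], [111, 173, 229]], [[55, 52, 51], [63, 60, 58], [61, 58, 56], [74, 117, 182], [72, 114, 177], [77, 122, 192], [80, 126, 197], [78, 122, 193], [61, 58, 55], [60, 57, 54], [59, 56, 54]], [[85, 80, 77], [82, 111, 139], [61, 57, 56], [57, 56, 54], [61, 56, 54], [61, 58, 56], [61, 58, 55], [57, 55, 53], [59, 56, 54], [66, 63, 62], [65, 62, 60]]]
```

The wrist view shows the large rosette centred at (318,232), with the jaws clear on either side. I'll use a brighter threshold that isolates the top face and a plane at z = 0.020.

```bash
sed -i 's/(h\[...,2\]>150)&(h\[...,1\]>115)/(h[...,2]>200)\&(h[...,1]>165)\&(h[...,0]>120)/' w.py; python3 w.py w2 .02 64
```

```text
px [613. 349.] world [ 0.5706 -0.357 ] d 44.8 tool dx,dy,z [-0.0967  0.2252  0.0003]
px [  8. 241.] world [0.6584 0.0825] d 26.3 tool dx,dy,z [-8.800e-03 -2.143e-01 -1.000e-04]
px [314. 231.] world [ 0.6636 -0.1317] d 63.1 tool dx,dy,z [-0.0036 -0.0001  0.    ]
t 2.1 tcp [ 0.6672 -0.1318  0.1556] xaxis [ 1.     0.    -0.002] zaxis [-0.002 -0.001 -1.   ] q [ 0.19  0.56 -0.13  1.6   0.08  0.99 -1.53] w 1.003
```

Emit:
nudge_tcp([
  [-0.0035,0,0.03,0,1],
  [0,0,0.03,0,1],
  [0,0,0.03,0,1],
  [0,0,0.03,0,1],
  [0,0,0.02,0,1],
  [0,0,0.013,0,1],
  [0,0,0,0,1],
  [0,0,0,0,0.5],
  [0,0,0,0,0.5],
  [0,0,0,0,0.5],
  [0,0,0,0,0.5],
  [0,0,0,0,0.5],
], force=40)

```text
t: 3.3
eef_pos: [0.6657, -0.132, 0.0053]
tool_rot: [0.0, 1.0, -0.0, 0.002]
contact_force: [-0.6, -0.4, 6.8]
gripper_width: 0.726
grasp_force: 44.1
```

Emit:
nudge_tcp([
  [0,0,-0.02,0,0.5],
  [0,0,-0.03,0,0.5],
  [0,0,-0.03,0,0.5],
  [0,0,-0.03,0,0.5],
  [0,0,-0.02,0,0.5],
  [-0.0155,-0.042,0,0,0.5],
  [-0.0155,-0.042,0,0,0.5],
  [-0.0155,-0.042,0,0,0.5],
  [-0.0155,-0.042,0,0,0.5],
  [-0.0155,-0.042,0,0,0.5],
  [-0.0155,-0.042,0,0,0.5],
  [-0.0155,-0.042,0,0,0.5],
  [-0.0155,-0.042,0,0,0.5],
  [-0.0155,-0.042,0,0,0.5],
  [-0.0155,-0.042,0,0,0.5],
  [-0.0155,-0.042,0,0,0.5],
  [-0.0155,-0.042,0,0,0.5],
  [0,0,0,0,0.5],
  [0,0,0,0,0.5],
])

```text
t: 5.2
eef_pos: [0.4775, 0.3741, 0.1337]
tool_rot: [-0.0, 1.0, 0.002, 0.0]
contact_force: [0.2, -0.8, 0.1]
gripper_width: 0.729
grasp_force: 43.8
```

```bash
python3 w.py w3 .018 64
```

```text
px [322. 371.] world [0.3739 0.3728] d 76.3 tool dx,dy,z [-0.1036  0.001  -0.    ]
px [309. 253.] world [0.4639 0.3777] d 23.2 tool dx,dy,z [-0.0137 -0.0036 -0.    ]
px [313.  70.] world [0.5769 0.375 ] d 64.0 tool dx,dy,z [ 0.0994 -0.0006  0.    ]
t 5.25 tcp [0.4775 0.3741 0.1337] xaxis [1.    0.003 0.   ] zaxis [ 0.     0.001 -1.   ] q [-0.59  0.48 -0.24  1.8   0.14  0.87 -2.46] w 0.728
```

View pics/w3.png

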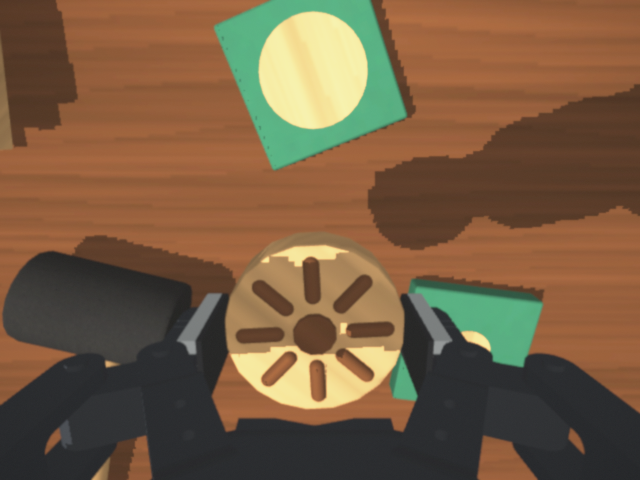

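The large rosette is held level, with its boss at (314,332). The patch is at (313,70) and measures 64.0 mm across. Next I'll work out where the disc sits in the tool.

```bash
python3 - <<'E'
from h import *
T=tool(); print((ground([(314,333)],T[2,3]+.0167,"wrist",T)-T[:2,3]).round(4), (ground([(226,327),(403,327),(315,408)],T[2,3]+.0147,"wrist",T)-T[:2,3]).round(4), T[:3,3])
E
```

```text
[[-0.001  -0.0003]] [[ 0.0003  0.0302]
 [ 0.0002 -0.0311]
 [-0.0324 -0.0006]] [0.47853071 0.37230919 0.13354059]
```

Emit:
nudge_tcp([
  [0.03,-0.001,0,0,0.5],
  [0.03,0,0,0,0.5],
  [0.03,0,0,0,0.5],
  [0.01,0,0,0,0.5],
  [0,0,0,0,0.5],
  [0,0,0.03,0,0.5],
  [0,0,0.03,0,0.5],
  [0,0,0.025,0,0.5],
  [0,0,0.01,0,0.5],
  [0,0,0.008,0,0.5],
  [0,0,0.003,0,0.5],
  [0,0,0,0,0.5],
  [0,0,0,0,0.5],
])

```text
t: 6.55
eef_pos: [0.579, 0.374, 0.0285]
tool_rot: [-0.001, 1.0, -0.0, 0.001]
contact_force: [0.7, -0.2, 0.5]
gripper_width: 0.725
grasp_force: 43.8
```

Emit:
nudge_tcp([
  [-0.001,0,0.002,0,0.5],
  [0,0,0.0015,0,0.5],
  [0,0,0,0,0.5],
])

```text
t: 6.85
eef_pos: [0.5773, 0.3735, 0.0238]
tool_rot: [0.0, 1.0, -0.0, -0.0]
contact_force: [-0.3, -0.5, 0.5]
gripper_width: 0.729
grasp_force: 43.8
```

Emit:
nudge_tcp([
  [0,0,0.001,0,0.5],
  [0,0,0,0,0.5],
])

```text
t: 7.05
eef_pos: [0.5775, 0.3737, 0.0234]
tool_rot: [-0.0, 1.0, -0.0, 0.0]
contact_force: [-1.4, -0.8, 4.4]
gripper_width: 0.727
grasp_force: 44.2
```

Emit:
nudge_tcp([
  [0,0,0,0,0.8],
  [0,0,0,0,1],
  [0,0,0,0,1],
  [0,0,0,0,1],
  [0,0,-0.02,0,1],
  [0,0,-0.03,0,1],
  [0,0,-0.04,0,1],
  [0,0,-0.035,0,1],
  [0,0,0,0,1],
  [0,0,0,0,1],
])

```text
t: 8.05
eef_pos: [0.5779, 0.3738, 0.1488]
tool_rot: [-0.001, 1.0, -0.0, 0.001]
contact_force: [-0.4, 0.2, 0.1]
gripper_width: 0.997
grasp_force: 0.0
```

```bash
python3 w.py w4 .038 64
```

```text
px [ 26. 270.] world [0.5555 0.5638] d 25.7 tool dx,dy,z [-0.0225 -0.19    0.0002]
px [315. 227.] world [0.5773 0.3744] d 64.7 tool dx,dy,z [-0.0005 -0.0005 -0.    ]
t 8.1 tcp [0.5779 0.3738 0.1488] xaxis [ 1.    -0.     0.002] zaxis [ 0.002  0.001 -1.   ] q [-0.52  0.59 -0.21  1.58  0.14  0.99 -2.35] w 0.996
```

View pics/w4.png

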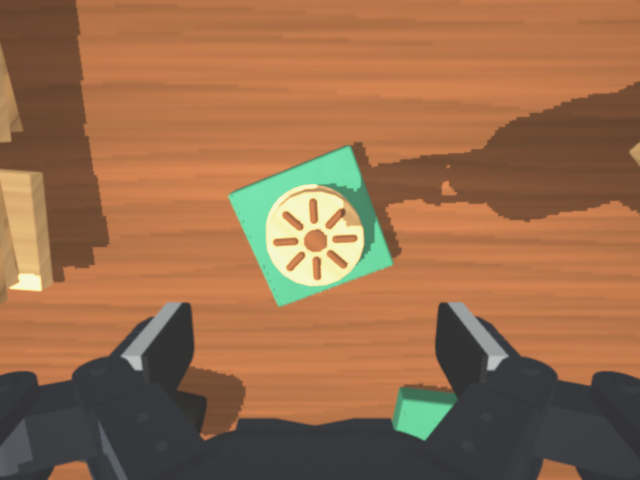

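The large rosette is on its block, with the disc at about (315,236) inside green corners centred near (312,228). That fits the parallax. Next is the medium one.

```bash
python3 - <<'E'
from h import *
T=tool(); print(ground([(316,240)],.041,"wrist",T),ground([(230,195),(350,147),(391,264),(278,305)],.018,"wrist",T).mean(0))
E
```

```text
[[0.57585561 0.37179947]] [0.57662555 0.37430875]
```

Emit:
nudge_tcp([
  [-0.001,0.044,0,0,1],
  [-0.001,0.044,0,0,1],
  [-0.001,0.044,0,0,1],
  [-0.001,0.044,0,0,1],
  [-0.001,0.044,0,0,1],
  [-0.001,0.044,0,0,1],
  [-0.001,0.044,0,0,1],
  [-0.001,0.044,0,0,1],
  [-0.001,0.044,0,0,1],
  [-0.001,0.044,0,0,1],
  [-0.001,0.044,0,0,1],
  [-0.001,0.044,0,0,1],
  [-0.001,0.044,0,0,1],
  [0,0.044,0,0,1],
  [0,0.044,0,0,1],
  [0,0.044,0,0,1],
  [0,0.04,0,0,1],
  [0,0,0,0,1],
  [0,0,0,0,1],
])

```text
t: 10.0
eef_pos: [0.5627, -0.3711, 0.1457]
tool_rot: [-0.001, 1.0, -0.001, -0.002]
contact_force: [0.0, 0.6, 0.8]
gripper_width: 0.999
grasp_force: 0.0
```

```bash
python3 w.py w5 .02 48
```

```text
px [482. 276.] world [ 0.5279 -0.4886] d 33.9 tool dx,dy,z [-3.460e-02  1.176e-01 -1.000e-04]
px [311. 228.] world [ 0.564  -0.3692] d 47.4 tool dx,dy,z [ 0.0012 -0.002  -0.    ]
t 10.05 tcp [ 0.5627 -0.3711  0.1457] xaxis [ 1.    -0.003 -0.003] zaxis [-0.003  0.001 -1.   ] q [ 0.54  0.56 -0.07  1.63  0.05  0.96 -1.12] w 1.0
```

View pics/w5.png

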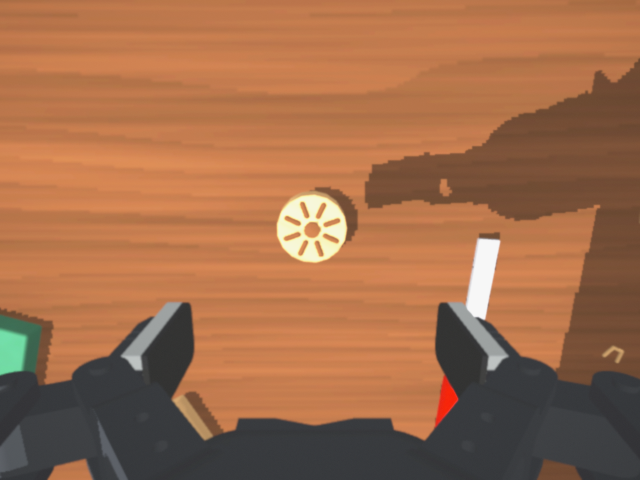

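The medium rosette is at (311,228). The chisel blade is at (482,276), about 118 mm off to the side, so the fingers are clear.

Emit:
nudge_tcp([
  [0.001,-0.0015,0.03,0,1],
  [0,0,0.03,0,1],
  [0,0,0.03,0,1],
  [0,0,0.03,0,1],
  [0,0,0.015,0,1],
  [0,0,0.006,0,1],
  [0,0,0,0,1],
  [0,0,0,0,0.3],
  [0,0,0,0,0.3],
  [0,0,0,0,0.3],
  [0,0,0,0,0.3],
  [0,0,0,0,0.3],
  [0,0,0,0,0.3],
], force=40)

```text
t: 11.35
eef_pos: [0.5662, -0.3696, 0.0086]
tool_rot: [0.001, 1.0, -0.0, 0.001]
contact_force: [-0.6, 0.2, 5.5]
gripper_width: 0.54
grasp_force: 40.3
```

Emit:
nudge_tcp([
  [0,0,-0.02,0,0.3],
  [0,0,-0.03,0,0.3],
  [0,0,-0.03,0,0.3],
  [0,0,-0.03,0,0.3],
  [0,0,-0.02,0,0.3],
  [-0.031,-0.036,0,0,0.3],
  [-0.031,-0.036,0,0,0.3],
  [-0.031,-0.036,0,0,0.3],
  [-0.031,-0.036,0,0,0.3],
  [-0.031,-0.036,0,0,0.3],
  [0,0,0,0,0.3],
  [0,0,0,0,0.3],
])

```text
t: 12.55
eef_pos: [0.4103, -0.1886, 0.1377]
tool_rot: [0.0, 1.0, 0.001, 0.001]
contact_force: [0.4, -0.1, 0.3]
gripper_width: 0.54
grasp_force: 41.1
```

```bash
python3 w.py w6 .018 48
```

```text
px [359. 302.] world [ 0.3601 -0.2192] d 21.8 tool dx,dy,z [-0.0502  0.0306 -0.0001]
px [317. 340.] world [ 0.33   -0.1851] d 77.7 tool dx,dy,z [-0.0803 -0.0036 -0.0001]
px [309. 279.] world [ 0.3772 -0.1853] d 24.5 tool dx,dy,z [-0.0331 -0.0032 -0.0001]
px [409. 261.] world [ 0.3872 -0.2528] d 56.3 tool dx,dy,z [-0.0232  0.0642  0.    ]
px [180. 167.] world [ 0.453  -0.1031] d 48.6 tool dx,dy,z [ 0.0428 -0.0854 -0.    ]
t 12.6 tcp [ 0.4103 -0.1886  0.1377] xaxis [1.    0.001 0.002] zaxis [ 0.002 -0.001 -1.   ] q [ 0.41  0.24 -0.13  2.15  0.05  0.74 -1.32] w 0.544
```

View pics/w6.png

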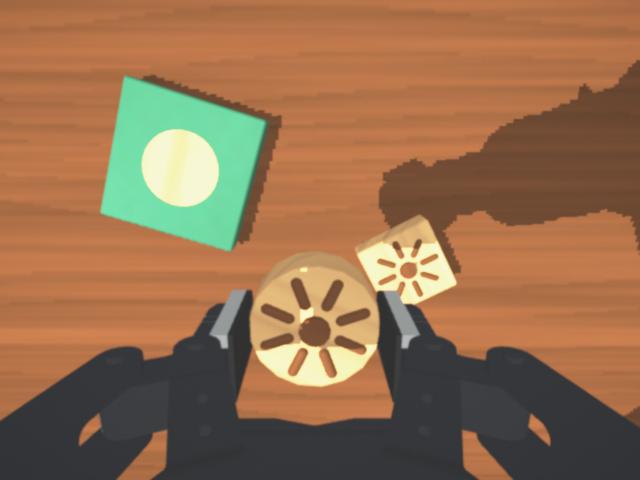

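The medium rosette is held level, with its boss at (315,331). The patch is at (180,167) and measures 48.6 mm. The square piece at (409,261) has not been touched.

Emit:
nudge_tcp([
  [0.014,-0.028,0,0,0.3],
  [0.014,-0.028,0,0,0.3],
  [0.0155,-0.0295,0,0,0.3],
  [0,0,0,0,0.3],
  [0,0,0.03,0,0.3],
  [0,0,0.03,0,0.3],
  [0,0,0.025,0,0.3],
  [0,0,0.01,0,0.3],
  [0,0,0.008,0,0.3],
  [0,0,0,0,0.3],
  [0,0,0,0,0.3],
])

```text
t: 13.7
eef_pos: [0.4547, -0.1038, 0.0345]
tool_rot: [0.0, 1.0, -0.0, 0.001]
contact_force: [-0.3, 1.5, -0.3]
gripper_width: 0.544
grasp_force: 41.1
```

Emit:
nudge_tcp([
  [0,0,0.0015,0,0.3],
  [0,0,0.0015,0,0.3],
  [0,0,0,0,0.3],
])

```text
t: 14.0
eef_pos: [0.454, -0.1034, 0.0311]
tool_rot: [0.0, 1.0, -0.0, 0.0]
contact_force: [-1.0, 0.4, -0.2]
gripper_width: 0.54
grasp_force: 41.1
```

Emit:
nudge_tcp([
  [0,0,0.0015,0,0.3],
  [0,0,0.0015,0,0.3],
  [0,0,0,0,0.3],
])

```text
t: 14.3
eef_pos: [0.4537, -0.1034, 0.0276]
tool_rot: [-0.0, 1.0, -0.0, -0.0]
contact_force: [-0.0, 1.0, -0.6]
gripper_width: 0.541
grasp_force: 41.1
```

Emit:
nudge_tcp([
  [0,0,0.001,0,0.3],
  [0,0,0,0,0.3],
])

```text
t: 14.5
eef_pos: [0.4537, -0.1033, 0.0267]
tool_rot: [-0.0, 1.0, -0.0, -0.0]
contact_force: [0.3, -0.2, -0.5]
gripper_width: 0.538
grasp_force: 41.1
```

Emit:
nudge_tcp([
  [0,0,0.001,0,0.3],
  [0,0,0,0,0.3],
])

```text
t: 14.7
eef_pos: [0.4538, -0.1034, 0.0264]
tool_rot: [0.0, 1.0, -0.0, -0.0]
contact_force: [-3.1, 0.5, 10.0]
gripper_width: 0.543
grasp_force: 42.3
```

Emit:
nudge_tcp([
  [0,0,0.001,0,0.3],
  [0,0,0,0,0.3],
])

```text
t: 14.9
eef_pos: [0.4538, -0.1034, 0.0263]
tool_rot: [0.0, 1.0, -0.0, -0.0]
contact_force: [-7.2, 1.4, 24.9]
gripper_width: 0.54
grasp_force: 43.6
```

Emit:
nudge_tcp([
  [0,0,-0.0015,0,0.3],
  [0,0,0,0,0.7],
  [0,0,0,0,1],
  [0,0,0,0,1],
  [0,0,0,0,1],
  [0,0,-0.02,0,1],
  [0,0,-0.03,0,1],
  [0,0,-0.04,0,1],
  [0,0,-0.03,0,1],
  [0,0,0,0,1],
  [0,0,0,0,1],
])

```text
t: 16.0
eef_pos: [0.454, -0.1035, 0.1466]
tool_rot: [0.0, 1.0, -0.0, 0.001]
contact_force: [0.1, 0.2, 0.0]
gripper_width: 1.0
grasp_force: 0.0
```

```bash
python3 w.py w7 .038 48
```

```text
px [517. 316.] world [ 0.3997 -0.2413] d 52.6 tool dx,dy,z [-0.0543  0.1378 -0.    ]
px [311. 232.] world [ 0.4535 -0.1029] d 49.0 tool dx,dy,z [-0.0005 -0.0006 -0.    ]
px [ 31. 218.] world [0.4665 0.0748] d 30.8 tool dx,dy,z [ 0.0124 -0.1783 -0.    ]
t 16.05 tcp [ 0.454  -0.1035  0.1466] xaxis [ 1.    -0.     0.001] zaxis [ 0.001 -0.    -1.   ] q [ 0.25  0.26 -0.19  2.12  0.07  0.78 -1.55] w 1.005
```

View pics/w7.png

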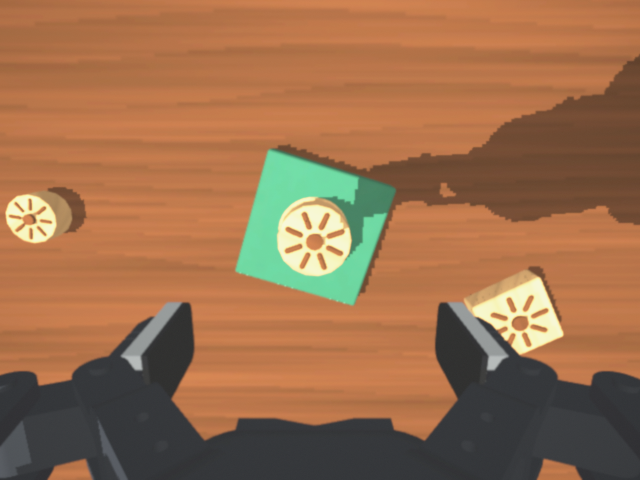

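The medium rosette is on its block at (314,236), measured at (0.4535, -0.1029) against a patch at (0.453, -0.103). The small one is at (33,218).

Emit:
nudge_tcp([
  [0.002,-0.0385,0,0,1],
  [0.002,-0.0385,0,0,1],
  [0.002,-0.0385,0,0,1],
  [0.002,-0.0385,0,0,1],
  [0,-0.0385,0,0,1],
  [0,0,0,0,1],
  [0,0,0,0,1],
])

```text
t: 16.75
eef_pos: [0.4607, 0.0896, 0.1448]
tool_rot: [0.0, 1.0, 0.001, -0.002]
contact_force: [-0.0, 0.3, 0.4]
gripper_width: 1.001
grasp_force: 0.0
```

```bash
python3 w.py w8 .02 34
```

```text
px [ 71. 322.] world [0.3922 0.2645] d 34.6 tool dx,dy,z [-6.810e-02 -1.751e-01  1.000e-04]
px [608. 244.] world [ 0.4485 -0.1071] d 55.6 tool dx,dy,z [-1.270e-02  1.967e-01  1.000e-04]
px [315. 227.] world [0.4629 0.0886] d 33.5 tool dx,dy,z [ 0.0021  0.001  -0.    ]
t 16.8 tcp [0.4607 0.0896 0.1448] xaxis [ 1.     0.002 -0.003] zaxis [-0.003 -0.001 -1.   ] q [-0.07  0.27 -0.29  2.1   0.11  0.79 -2.  ] w 0.996
```

Emit:
nudge_tcp([
  [0.0018,0.0008,0.03,0,1],
  [0,0,0.03,0,1],
  [0,0,0.03,0,1],
  [0,0,0.03,0,1],
  [0,0,0.012,0,1],
  [0,0,0.006,0,1],
  [0,0,0,0,0.6],
  [0,0,0,0,0.15],
  [0,0,0,0,0.15],
  [0,0,0,0,0.15],
  [0,0,0,0,0.15],
  [0,0,0,0,0.15],
  [0,0,0,0,0.15],
  [0,0,0,0,0.15],
], force=40)

```text
t: 18.2
eef_pos: [0.4645, 0.0884, 0.0095]
tool_rot: [-0.0, 1.0, -0.0, 0.001]
contact_force: [-1.5, -0.7, 8.1]
gripper_width: 0.373
grasp_force: 38.9
```

Emit:
nudge_tcp([
  [0,0,-0.02,0,0.15],
  [0,0,-0.03,0,0.15],
  [0,0,-0.03,0,0.15],
  [0,0,-0.03,0,0.15],
  [0,0,-0.01,0,0.15],
  [-0.014,-0.035,0,0,0.15],
  [-0.014,-0.035,0,0,0.15],
  [-0.014,-0.035,0,0,0.15],
  [-0.014,-0.035,0,0,0.15],
  [-0.0145,-0.036,0,0,0.15],
  [0,0,0,0,0.15],
  [0,0,0,0,0.15],
])

```text
t: 19.4
eef_pos: [0.3925, 0.2648, 0.128]
tool_rot: [0.0, 1.0, 0.001, -0.0]
contact_force: [0.5, -0.8, -1.1]
gripper_width: 0.374
grasp_force: 39.8
```

```bash
python3 w.py w9 .018 34
```

```text
px [322. 348.] world [0.3132 0.2599] d 38.0 tool dx,dy,z [-0.0794  0.0047  0.    ]
px [301. 306.] world [0.3438 0.2736] d 36.2 tool dx,dy,z [-0.0487 -0.0089  0.    ]
px [312. 238.] world [0.3911 0.2657] d 34.7 tool dx,dy,z [-0.0015 -0.0009  0.    ]
t 19.45 tcp [0.3925 0.2648 0.128 ] xaxis [ 1.     0.002 -0.   ] zaxis [-0. -0. -1.] q [-0.4   0.31 -0.38  2.1   0.17  0.76 -2.45] w 0.376
```

View pics/w9.png

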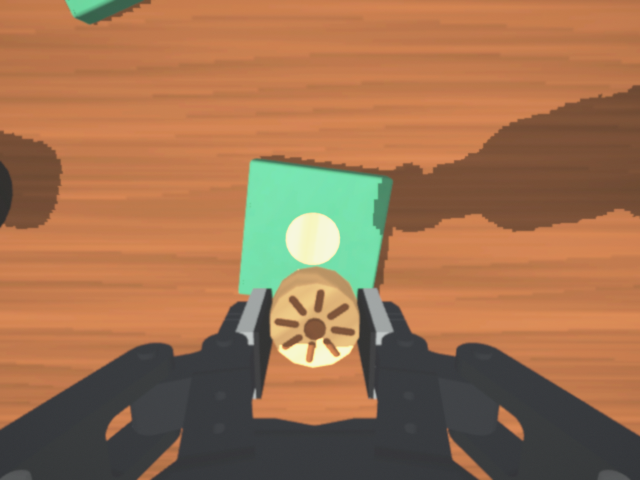

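The small rosette is held level, with its boss at (315,328). The patch at (312,238) is directly below, within 1.5 mm.

Emit:
nudge_tcp([
  [-0.001,-0.0005,0.03,0,0.15],
  [0,0,0.03,0,0.15],
  [0,0,0.02,0,0.15],
  [0,0,0.01,0,0.15],
  [0,0,0.006,0,0.15],
  [0,0,0,0,0.15],
  [0,0,0,0,0.15],
])

```text
t: 20.15
eef_pos: [0.3929, 0.2649, 0.033]
tool_rot: [-0.0, 1.0, -0.0, 0.001]
contact_force: [-0.3, 0.5, -0.3]
gripper_width: 0.368
grasp_force: 39.8
```

Emit:
nudge_tcp([
  [0,0,0.0015,0,0.15],
  [0,0,0,0,0.15],
])

```text
t: 20.35
eef_pos: [0.3926, 0.265, 0.0313]
tool_rot: [-0.0, 1.0, -0.0, 0.0]
contact_force: [-0.3, -0.1, -0.0]
gripper_width: 0.378
grasp_force: 39.8
```

Emit:
nudge_tcp([
  [0,0,0.0015,0,0.15],
  [0,0,0,0,0.15],
])

```text
t: 20.55
eef_pos: [0.3922, 0.2648, 0.0294]
tool_rot: [-0.0, 1.0, -0.0, 0.0]
contact_force: [0.2, -0.4, -1.0]
gripper_width: 0.373
grasp_force: 39.8
```

Emit:
nudge_tcp([
  [0,0,0.0012,0,0.15],
  [0,0,0,0,0.15],
])

```text
t: 20.75
eef_pos: [0.3921, 0.2648, 0.028]
tool_rot: [0.0, 1.0, -0.0, -0.0]
contact_force: [0.4, 0.9, -0.3]
gripper_width: 0.375
grasp_force: 39.8
```

Emit:
nudge_tcp([
  [0,0,0.001,0,0.15],
  [0,0,0,0,0.15],
])

```text
t: 20.95
eef_pos: [0.3922, 0.2648, 0.0275]
tool_rot: [0.0, 1.0, -0.0, 0.0]
contact_force: [-2.0, -1.6, 7.1]
gripper_width: 0.375
grasp_force: 40.7
```

Contact made, so I'll release and back off.

Emit:
nudge_tcp([
  [0,0,0,0,0.6],
  [0,0,0,0,1],
  [0,0,0,0,1],
  [0,0,0,0,1],
  [0,0,0,0,1],
  [0,0,-0.02,0,1],
  [0,0,-0.03,0,1],
  [0,0,-0.04,0,1],
  [0,0,-0.03,0,1],
  [0,0,0,0,1],
  [0,0,0,0,1],
])

```text
t: 22.05
eef_pos: [0.3925, 0.2648, 0.1474]
tool_rot: [-0.0, 1.0, -0.0, 0.001]
contact_force: [0.2, 0.2, -0.9]
gripper_width: 1.003
grasp_force: 0.0
```

```bash
python3 w.py w10 .038 34; python3 - <<'E'
from h import *
cv2.imwrite("pics/side1.png",bot.read_camera("side")); cv2.imwrite("pics/top1.png",bot.read_camera("top"))
E
```

```text
px [312. 233.] world [0.3923 0.2654] d 35.5 tool dx,dy,z [-0.0001 -0.0006  0.    ]
t 22.1 tcp [0.3925 0.2648 0.1474] xaxis [ 1.    -0.     0.001] zaxis [ 0.001  0.001 -1.   ] q [-0.38  0.28 -0.39  2.09  0.15  0.8  -2.44] w 0.999
```

View pics/side1.png

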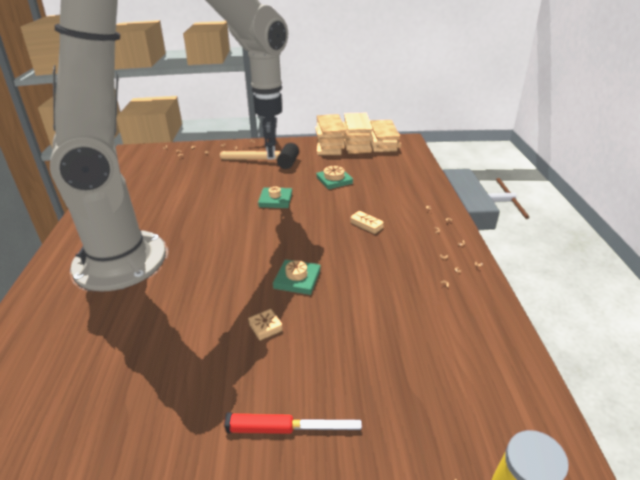

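View pics/w10.png

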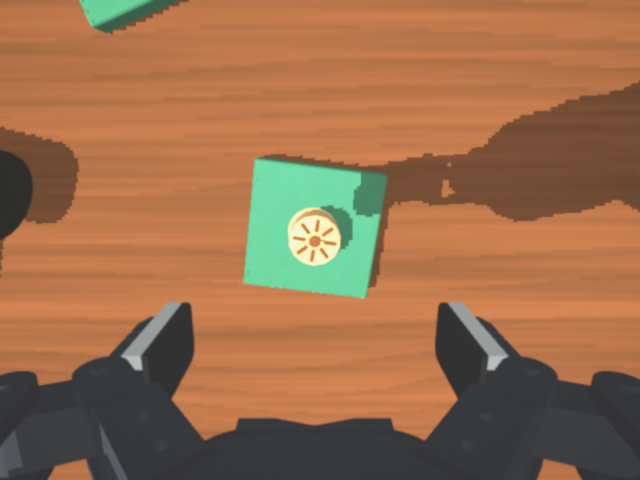

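In the side view all three rosettes lie flat on their blocks, at (334,173) large, (297,270) medium and (275,192) small. The bystanders have not moved, and the wrist view shows the small one centred at (314,237).

```bash
python3 -c "
from station import bot; print(bot.hand_in())"
```

```text
the job is handed in; nothing more can be done
None
```

The job is handed in: all three rosettes sit flower up on their matching blocks, each measured within about 2 mm of its patch centre on the last wrist-camera look, and the square and oblong pieces, mallet and chisel show no visible movement; the hand-in returned no verdict.

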